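# Lock a T-head carton stop into a slotted rail

## Robot

A 7-joint arm with a two-finger parallel gripper is mounted at the origin on the work surface. World frame = base frame: x ahead of the robot, y to its left, z up, the work surface at z = 0. Lengths are in m, angles in rad, forces in N, time in s.
With the tool pointing down it reaches from about 0.4 to 0.75 m from the base axis. Payload 19.5 kg.
Tool frame: the origin (TCP) lies midway between the tips of the shut fingers; the grasp point (between the pads) lies 19 mm behind it (env.pinch_z is the distance from the TCP to the grasp point, in m); z points along the fingers, y is the line along which they close (so a half turn about z gives the same grasp; the last joint's range is limited). The gripper opens to 85 mm and grips with 20 to 120 N. Pads are 22 mm wide; open, the fingers measure 114 mm over their backs; the gripper's body (76 mm by 85 mm) begins 54 mm behind the grasp point. The pads swing forward as they close: fully open they stand 13 mm farther back than shut.
Start: joints at [1.219, 0.707, -0.028, 1.485, 0.022, 0.951, -0.075], TCP at [0.175, -0.548, 0.231] pointing down, gripper open.
Joint ranges: [-2.71, 2.71], [-0.32, 2.16], [-1.57, 1.52], [0, 2.45], [-1.46, 4.6], [0, 2.02], [-2.83, 2.83]. Speed limits (rad/s): [1.89, 1.89, 2.57, 2.57, 3.01, 3.01, 3.01].

## Interface

Orientations are given as a unit quaternion [x, y, z, w].
In Python, from workcell import env gives the robot as it stands.
- The arm moves only by the tool jog_arm, never from a script. Its argument "series" is text: rows parted by semicolons, each of 7 numbers parted by spaces: the closure, from 0 (fully open) to 1 (shut), then the shift along the tool's x, y, z in m, then the turn, a rotation vector about the tool's x, y, z in rad. A call has 1 to 8 rows; each row is the pose to reach, as a shift and turn from the pose commanded when the call began, along the tool's axes at that moment; what a row does not reach only later rows make up. A row lasts 1/8 s, in which the tool goes at most 62.5 mm and 10.7 degrees, less where a joint would pass 70% of its speed; a pose out of reach is approached as far as the arm can. A call with a gripper value outside its range is refused whole. The fingers move at their own pace and stop on an object; the grip force is fixed at half the most. Time passes only in rows, so rows that repeat a pose let the fingers close. It gives the time, the measured TCP pose, the force, the opening and the grip force at its end, in the units of the state.
- env.state(): the state, without advancing time (a new reading comes with each control period).
- env.capture(name): name is "side" or "top"; returns a dict with "color" (384x512x3 uint8, blue, green, red), "z_map" (384x512 float32, m along the optical axis (not along the pixel's ray), 0 where there is no reading), "fov_y" (degrees; the focal length in pixels is half the picture's height over the tangent of half this angle, whatever the lens; pixels are square), "cx", "cy" (the principal point, pixels), "cam_to_world" (4x4, takes a point from camera to world coordinates). Camera axes: x right, y up, looking along -z (the intrinsics and any distortion apply to the point x, -y, -z); pixel columns grow to the right and rows downward; lengths in m; the calibration is good to about 2 mm. A picture is of the moment at which its call begins.
- env.job_done(): hands the job in; it is judged then, once.
The state is a dict: "time": time; "joint_positions": joint angles; "qd": joint speeds; "joint_efforts": joint torques, N m; "tool_pos": TCP position; "tcp_rot": TCP orientation; "force": force on the tool from outside, world axes, zero at the start; "wrist_torque": the same for the moment, N m; "gripper_width": finger opening in m; "finger_force": force on a finger pad.
Only numpy, scipy, OpenCV 4.12 (cv2) and the standard library are available. Lean on these libraries where they do the work, as an engineer would, in place of code of your own. Each camera call takes 0.05 s, during which the arm holds its last target. There are 200 camera calls.

## Task

Lock the carton stop with the oblong T-head (not the one with the round foot) into the slotted rail, level with the pointer: push its head down through the slot against the sprung strip until it is under the lips, give it a quarter turn clockwise as seen from above, and let go, so that it stands upright with its head caught square across the slot. Feel your way: never bear on the rail with more than about 30 N, and leave the other stop and the loupe where they stand.

Things in the scene. Friction and masses are not known exactly. Their poses are not given: they have to be found in the camera images.
- stop: T-head carton stop, steel, loose, 0.16 kg, 84 mm tall, standing on its head. Origin: centre of the head's underside, z up. Head z 0 to 9 mm, 34 mm long along x, 19.6 mm wide along y. Corners (+x,+y), (-x,-y) are square, the others cut back 3 mm: inside the rail it turns clockwise (from above) to a quarter turn, stopped about 6 degrees later; anticlockwise it jams. Same after half a turn.
- stop_tab (a point): Middle of the stop's aluminium thumb tab, on its axis, 61 mm above the head's underside. The tab reaches from z 38 to 84 mm, 30 mm along the stop's x, 14 mm thick along its y: grip it across the 14 mm. Below it a stem 16 mm thick and a collar 30 mm in diameter at z 26 to 31 mm.
- round_stop: Another stop, the same from the stem up, but on a round foot 32 mm in diameter and 9 mm thick that cannot enter the slot. Not to be used; leave it standing. Origin at the centre of its underside, z up.
- rail: Base plate of the slotted rail, fixed: 320 x 70 mm, 8 mm thick, rail along its x, feet 130 mm wide at the ends. Origin: centre of its underside, z = 0. The steel channel on it (300 x 41 mm) is bolted through slotted holes over packing: its slot runs along x but sits up to 7 mm to either side of y = 0, and 0 to 7 mm (P) higher than the figures under slot_nominal. Neither is measured: feel for them.
- slot_nominal (a point): Point on the plate's y = 0 line, 41 mm above the table: the slot's mouth if offset and packing P were nil. Then: lip tops z 41 mm, lip undersides z 35 mm, slot 22 mm wide along the whole channel, inside 36 mm wide. In it a black sprung strip, top at z 31 mm when free, yields 8 mm at most: about 3 N at first touch, 9.5 N at the bottom, where it is hard. Add P to every z.
- caught_nominal (a point): Point on the plate's y = 0 line, 26 mm above the table: where the underside of the caught head lies if offset and P are nil. The head clears the lips once it has pushed the strip down over 5 mm (about 7 N), and can go 3 mm further; let go after the quarter turn, the strip lifts it against the lips, underside at z 26 mm + P.
- pointer: Grey pointer clip fixed on the plate's -y side, 18 mm wide, its arrow 51 mm high pointing at the slot. Origin on the plate's y = 0 line at table height, axes as the plate's; the stop belongs at its x = 0, in the slot beside the arrow.
- loupe: Bystander: black loupe 38 mm in diameter, 40 mm high, standing, loose. Origin at the centre of its underside.

How it is judged:
On the way, in this order (a step that is already met when the one before it is completed fails the run):
1. the head is pushed down through the slot, in line with it, to the sprung strip or nearly (angle between the x axis of stop and the x axis of rail, either way round below 0.2 rad and z of stop in the frame of rail between 0.015 and 0.0385 m and y of stop in the frame of rail between -0.011 and 0.011 m and angle between stop's own z axis and vertical below 0.15 rad), for 0.1 s.
2. the head is turned a quarter turn beneath the lips (angle between the x axis of stop and the x axis of rail, either way round above 1.37 rad and z of stop in the frame of rail between 0.015 and 0.036 m), for 0.1 s.
At the end, for the whole second after the job is handed in: The T-head stop stands in the slot within 10 mm of the pointer along the rail and 11 mm of the base plate's centre line, upright within 0.1 rad, its head under the lips (underside 22 to 36 mm above the table) and square across the slot within 0.2 rad, at rest and released (x of stop in the frame of pointer between -0.01 and 0.01 m and y of stop in the frame of rail between -0.011 and 0.011 m and angle between the x axis of stop and the x axis of rail, either way round above 1.37 rad and z of stop in the frame of rail between 0.022 and 0.036 m and angle between stop's own z axis and vertical below 0.1 rad and linear speed of stop below 0.02 m/s and angular speed of stop below 0.2 rad/s and contact force between stop and the arm below 0.1 N and contact force between stop and the fingers below 0.1 N); the robot touches nothing.
It fails at once if the stop bears on the rail (base plate, lips, walls or strip) with more than 30 N (contact force between stop and rail above 30 N).
It fails at once if the robot itself bears on the rail with more than 30 N (contact force between the arm and rail above 30 N).
It fails at once if the fingers bear on the rail with more than 30 N (contact force between the fingers and rail above 30 N).
It fails at once if the round-footed stop or the loupe is moved by more than 20 mm (distance of any of round_stop, loupe from where it was at the start of the episode above 0.02 m).
It also fails if it takes over 61 s, if anything falls off the work surface, if the arm or the gripper's body presses on something with over 40 N, if the wrist force passes 120 N, or if a joint passes its speed limit or range.

## Working session

There is one attempt and no reset: what is moved stays moved. The work goes in short steps, Python scripts to look and compute and a tool call to move; the robot and the scene stay as the last step left them, time stands still between calls to the robot, and variables do not carry over. Pictures are saved under pics/ and viewed, at most 10 in all, crops included, and the job is handed in when it is done.

Besides the shell and the picture viewer there is one more tool, called after "Emit:" as a command line: name --argument value ..., lists and objects as JSON in quotes. jog_arm: Moves the arm, as the interface text tells. Its arguments: {"type":"object","properties":{"series":{"type":"string"}},"required":["series"]}

```bash
mkdir -p pics
cat > h.py <<'E'
import numpy as np, cv2
from workcell import env
from scipy.spatial.transform import Rotation as R
def world(c,u,v,z=None):
    f=192/np.tan(np.radians(c["fov_y"])/2); d=z or float(c["z_map"][int(v),int(u)])
    p=np.array([(u-c["cx"])/f*d,-(v-c["cy"])/f*d,-d,1]); return (c["cam_to_world"]@p)[:3]
def cloud(c):
    f=192/np.tan(np.radians(c["fov_y"])/2); d=c["z_map"]; v,u=np.mgrid[:384,:512]
    P=np.stack([(u-c["cx"])/f*d,-(v-c["cy"])/f*d,-d,np.ones_like(d)],-1); return (P@c["cam_to_world"].T)[...,:3]
E
python3 - <<'E'
from h import *
import pickle
s=env.state(); print({k:np.round(v,3) for k,v in s.items()}, env.pinch_z)
for n in("top","side"):
    c=env.capture(n); pickle.dump(c,open(n+".pkl","wb")); print(n,[k for k in c],c["fov_y"],c["cx"],c["cy"],np.round(c["cam_to_world"],3).tolist()); cv2.imwrite(f"pics/{n}0.png",cv2.resize(c["color"],(800,600)))
E
```

```text
{'time': np.float64(0.0), 'joint_positions': array([ 1.219,  0.707, -0.028,  1.485,  0.022,  0.951, -0.075]), 'qd': array([-0.001,  0.002,  0.001,  0.   ,  0.   ,  0.   ,  0.001]), 'joint_efforts': array([-0.0000e+00, -8.8323e+01,  1.2340e+00, -2.3617e+01,  1.7000e-02,
        7.0000e-03, -0.0000e+00]), 'tool_pos': array([ 0.175, -0.547,  0.231]), 'tcp_rot': array([ 0.988,  0.154, -0.   , -0.001]), 'force': array([-0.134, -0.598,  0.253]), 'wrist_torque': array([-0.022, -0.006, -0.008]), 'finger_force': np.float64(0.0), 'gripper_width': np.float64(0.085)} 0.0187
top ['color', 'z_map', 'fov_y', 'cx', 'cy', 'cam_to_world'] 44.613256857924135 249.23757093462459 185.94267314180266 [[0.039, 0.973, -0.226, 0.339], [-0.999, 0.039, -0.006, -0.039], [0.003, 0.226, 0.974, 0.977], [0.0, 0.0, 0.0, 1.0]]
side ['color', 'z_map', 'fov_y', 'cx', 'cy', 'cam_to_world'] 51.254865912722565 253.676884142137 186.55638194653088 [[-0.965, 0.161, -0.208, 0.342], [-0.263, -0.64, 0.722, 0.572], [-0.017, 0.751, 0.66, 0.609], [0.0, 0.0, 0.0, 1.0]]
```

View pics/top0.png

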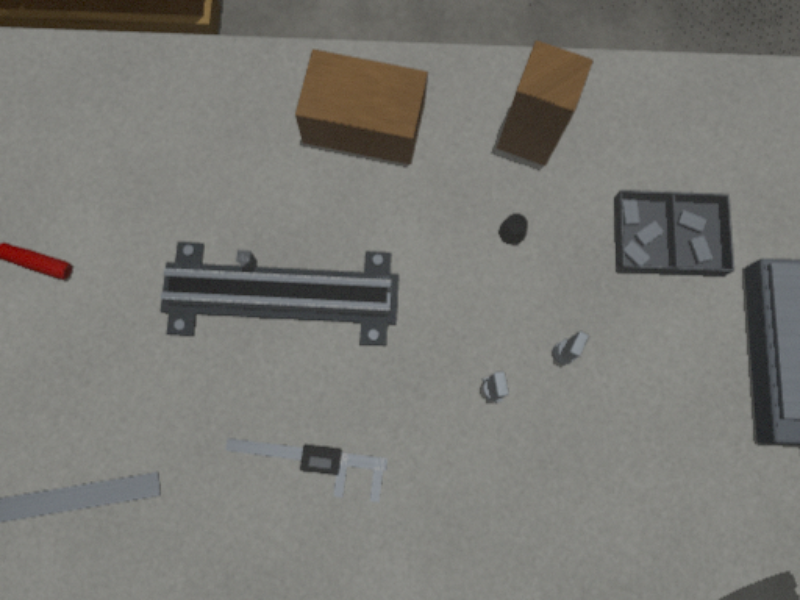

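View pics/side0.png

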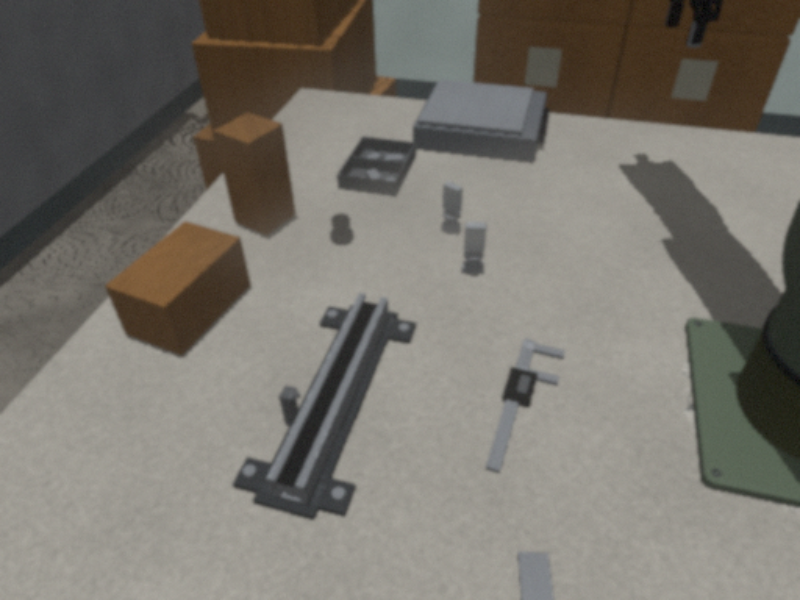

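Run:
```python
from h import *
import pickle
t=pickle.load(open("top.pkl","rb")); s=pickle.load(open("side.pkl","rb"))
a=t["color"][200:265,300:385]; b=s["color"][110:175,270:355]
up=lambda x,k,i=cv2.INTER_CUBIC: cv2.resize(x,None,fx=k,fy=k,interpolation=i)
im=np.hstack([up(a,4.5),up(b,4.5)]); 
r=up(t["color"][150:222,97:262],4.63)
im2=cv2.resize(r,(im.shape[1],int(r.shape[0]*im.shape[1]/r.shape[1]))); o=np.vstack([im,im2]);o=o[:600];cv2.imwrite("pics/c1.png",o); print(o.shape)
C=cloud(t); S=cloud(s)
print("table z", np.median(C[300:330,200:240,2]), np.median(S[250:300,380:420,2]))
def comp(C,z0,box,name,cam):
    m=((C[...,2]>z0)&(cam["z_map"]>0)).astype(np.uint8); m2=np.zeros_like(m); u0,v0,u1,v1=box; m2[v0:v1,u0:u1]=m[v0:v1,u0:u1]
    P=C[m2>0]; 
    if len(P)<4: print(name,"few"); return
    rect=cv2.minAreaRect((P[:,:2]*1000).astype(np.float32)); print(name,len(P),P.mean(0).round(4),P.max(0).round(4),rect)
comp(C,.078,(300,225,335,265),"topA",t); comp(C,.078,(345,200,385,240),"topB",t)
comp(S,.04,(290,135,315,170),"sideA",s); comp(S,.04,(278,112,300,140),"sideB",s)
comp(C,.02,(310,125,345,165),"loupe",t)
comp(C,.036,(100,165,252,200),"lips",t)
comp(C,.012,(100,175,252,200),"rail",t)
comp(C,.049,(140,150,175,180),"pointer",t); comp(S,.04,(170,240,200,275),"pointerS",s)
```

```text
(600, 764, 3)
table z 0.0009274498235516404 -0.0003479016407692548
topA 121 [ 0.4364 -0.1735  0.0842] [ 0.4516 -0.165   0.089 ] ((436.6765441894531, -174.08810424804688), (29.659658432006836, 14.45638656616211), 10.920441627502441)
topB 118 [ 0.4898 -0.2698  0.0836] [ 0.5043 -0.2598  0.0881] ((490.1542053222656, -270.0702209472656), (13.731764793395996, 30.18764305114746), 63.277427673339844)
sideA 254 [ 0.4364 -0.1701  0.0653] [ 0.4845 -0.1624  0.0853] ((452.0185546875, -214.63137817382812), (29.956634521484375, 109.23196411132812), 19.693693161010742)
sideB 218 [ 0.489  -0.2651  0.0651] [ 0.5055 -0.2573  0.086 ] ((489.2471008300781, -268.9210510253906), (18.36126136779785, 31.683225631713867), 64.40669250488281)
loupe 175 [ 0.6555 -0.1997  0.0387] [ 0.6716 -0.186   0.0454] ((656.9857177734375, -200.08816528320312), (29.19983673095703, 28.184247970581055), 0.34921929240226746)
lips 1583 [0.5535 0.1156 0.0423] [0.5938 0.2666 0.0543] ((562.8046264648438, 115.90554809570312), (300.87567138671875, 61.15011978149414), 89.2932357788086)
rail 3089 [0.5509 0.1113 0.036 ] [0.5857 0.274  0.0483] ((554.5396728515625, 118.52456665039062), (55.61442184448242, 311.63836669921875), 1.4639869928359985)
pointer 79 [0.5922 0.1597 0.0518] [0.6016 0.1694 0.055 ] ((590.5669555664062, 159.99371337890625), (21.49575424194336, 18.889175415039062), 3.4941353797912598)
pointerS 232 [0.5811 0.1693 0.0451] [0.6029 0.2004 0.0524] ((578.5657958984375, 173.438720703125), (38.132164001464844, 55.16986846923828), 26.707138061523438)
```

View pics/c1.png

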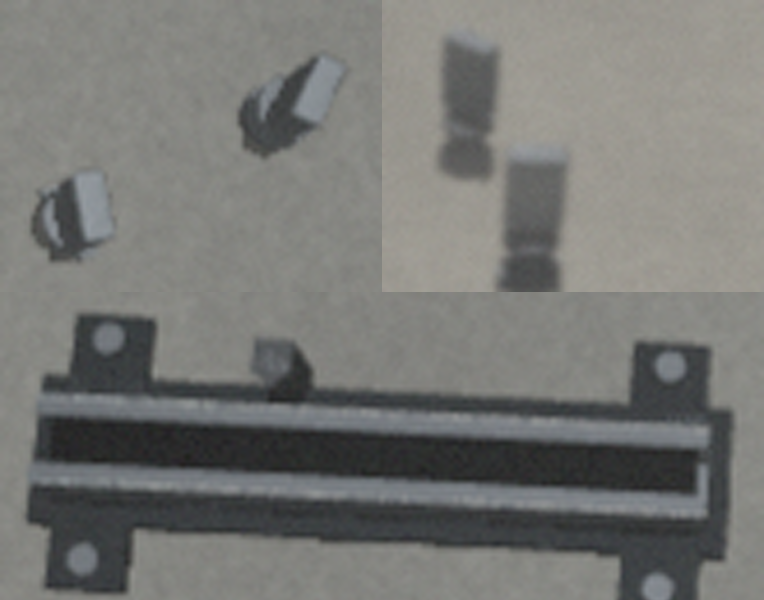

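Run:
```python
from h import *
import pickle
t=pickle.load(open("top.pkl","rb")); s=pickle.load(open("side.pkl","rb"))
C=cloud(t); S=cloud(s)
up=lambda x,k: cv2.convertScaleAbs(cv2.resize(x,None,fx=k,fy=k,interpolation=cv2.INTER_CUBIC),alpha=1.6)
f=lambda c,u,v: up(c["color"][v-20:v+20,u-20:u+20],7)
cv2.imwrite("pics/c2.png",np.vstack([np.hstack([f(t,315,247),f(t,362,225)]),np.hstack([f(s,303,165),f(s,289,140)])]))
for n,K,cam in(("top",C,t),("side",S,s)):
    for nm,xy in(("A",(.4364,-.1735)),("B",(.4898,-.2698))):
        d=np.hypot(K[...,0]-xy[0],K[...,1]-xy[1]); m=(d<.026)&(K[...,2]>.006)&(K[...,2]<.014)&(cam["z_map"]>0)
        P=K[m]; print(n,nm,len(P)); 
        if len(P)>5: print(cv2.minAreaRect((P[:,:2]*1000).astype(np.float32)), "maxr",d[m].max())
    # lips: bright pixels high; mean by x-bins along world y
    m=(cam["z_map"]>0)&(K[...,2]>.036)&(K[...,2]<.058)&(abs(K[...,1]-.116)<.14)&(abs(K[...,0]-.55)<.05)&(cam["color"].mean(-1)>85)
    P=K[m]; print(n,"lip z pct",np.percentile(P[:,2],[10,50,90]).round(4))
    for y in np.arange(0,.27,.04):
        q=P[abs(P[:,1]-y)<.006]; 
        if len(q): h,e=np.histogram(q[:,0]*1000,bins=np.arange(510,600,3)); print(round(y,2),[(int(a),int(b)) for a,b in zip(e,h) if b], np.median(q[:,2]).round(4))
```

```text
top A 26
((436.818115234375, -173.85552978515625), (34.113258361816406, 19.274927139282227), 11.70970344543457) maxr 0.019592814659483097
top B 48
((483.6011047363281, -262.0634460449219), (30.6571044921875, 26.091537475585938), 37.70000457763672) maxr 0.025518549594857252
top lip z pct [0.0397 0.0426 0.0452]
0.0 [(531, 12), (534, 7), (537, 10), (540, 1), (561, 5), (564, 10), (567, 9), (570, 6)] 0.0426
0.04 [(531, 9), (534, 9), (537, 9), (540, 2), (561, 5), (564, 7), (567, 11), (570, 7)] 0.0427
0.08 [(531, 6), (534, 10), (537, 9), (540, 5), (561, 4), (564, 8), (567, 7), (570, 11)] 0.0428
0.12 [(531, 6), (534, 9), (537, 7), (540, 5), (561, 1), (564, 10), (567, 5), (570, 9), (573, 3)] 0.0426
0.16 [(531, 5), (534, 7), (537, 11), (540, 7), (564, 11), (567, 7), (570, 6), (573, 7), (579, 2), (582, 3), (585, 8), (588, 10), (591, 7), (594, 11)] 0.0447
0.2 [(531, 5), (534, 7), (537, 9), (540, 8), (564, 7), (567, 8), (570, 8), (573, 5)] 0.0425
0.24 [(534, 11), (537, 7), (540, 10), (543, 1), (564, 6), (567, 9), (570, 9), (573, 5)] 0.0424
side A 65
((436.3880920410156, -173.62142944335938), (33.
[... 305 characters left out ...]
61, 3), (564, 6), (567, 6), (570, 5)] 0.0413
0.04 [(531, 8), (534, 7), (537, 8), (540, 4), (561, 4), (564, 6), (567, 8), (570, 4)] 0.0409
0.08 [(531, 7), (534, 8), (537, 7), (540, 4), (561, 3), (564, 9), (567, 8), (570, 7)] 0.041
0.12 [(531, 7), (534, 9), (537, 7), (540, 7), (561, 2), (564, 8), (567, 8), (570, 7), (573, 3)] 0.041
0.16 [(531, 6), (534, 10), (537, 10), (540, 8), (543, 1), (564, 9), (567, 9), (570, 8), (573, 5), (579, 4), (582, 7), (585, 6), (588, 9), (591, 8), (594, 8)] 0.0423
0.2 [(531, 3), (534, 14), (537, 10), (540, 10), (543, 1), (564, 10), (567, 11), (570, 8), (573, 7)] 0.0413
0.24 [(534, 13), (537, 14), (540, 12), (543, 3), (564, 7), (567, 12), (570, 11), (573, 8)] 0.041
```

View pics/c2.png

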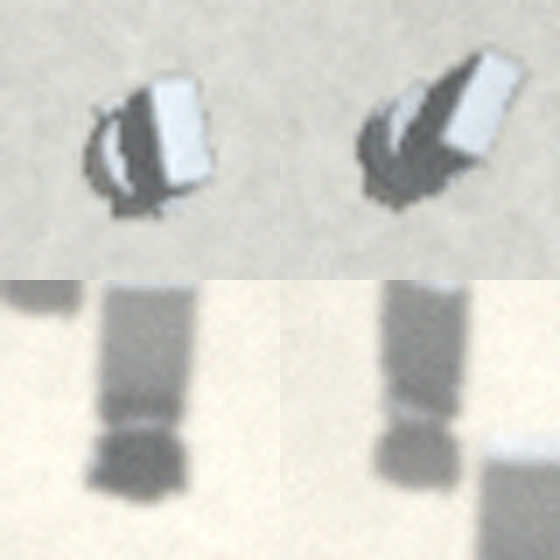

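```bash
cat >> h.py <<'E'
def go(x,y,z,yaw):
    s=env.state(); Rc=R.from_quat(s["tcp_rot"]); a=np.radians(yaw)
    Rt=R.from_matrix(np.array([[np.cos(a),np.sin(a),0],[np.sin(a),-np.cos(a),0],[0,0,-1]]))
    print("t",s["time"],"pos",s["tool_pos"].round(4),"yaw",np.degrees(np.arctan2(*Rc.as_matrix()[1::-1,0])).round(2),"F",s["force"].round(1),"T",s["wrist_torque"].round(2),"w",s["gripper_width"].round(4),"q7",s["joint_positions"][6].round(2))
    print("shift",Rc.inv().apply(np.array([x,y,z])-s["tool_pos"]).round(4),"turn",(Rc.inv()*Rt).as_rotvec().round(4))
E
python3 - <<'E'
from h import *
import pickle
for n in("top","side"):
    cam=pickle.load(open(n+".pkl","rb")); K=cloud(cam)
    m=(cam["z_map"]>0)&(K[...,2]>.036)&(K[...,2]<.050)&(abs(K[...,1]-.116)<.135)&(cam["color"].mean(-1)>85)
    f=[]
    for a,b in((.52,.552),(.552,.578)):
        P=K[m&(K[...,0]>a)&(K[...,0]<b)]; f.append(np.polyfit(P[:,1]-.16,P[:,0],1)); print(n,f[-1],np.percentile(P[:,0]-f[-1][0]*(P[:,1]-.16),[2,98]))
    print("centre at y=.16, slope",np.mean(f,0))
    q=K[(K[...,2]>.046)&(K[...,2]<.058)&(abs(K[...,1]-.16)<.03)&(abs(K[...,0]-.59)<.03)&(cam["z_map"]>0)]
    print("ptr",len(q),q.mean(0),np.percentile(q[:,:2],[2,98],axis=0),cv2.minAreaRect((q[:,:2]*1000).astype(np.float32)))
go(.4365,-.1737,.150,11); go(.4365,-.1737,.042,11)
E
```

```text
top [0.0111428  0.53734626] [0.53304945 0.54227766]
top [0.01233086 0.56921018] [0.56454996 0.57439499]
centre at y=.16, slope [0.01173683 0.55327822]
ptr 85 [0.59055363 0.16015802 0.05142138] [[0.56549792 0.1469852 ]
 [0.60084662 0.17860207]] ((583.4489135742188, 162.54721069335938), (49.77620315551758, 36.46660614013672), 88.72872161865234)
side [0.01344677 0.53753347] [0.53316398 0.54269673]
side [0.01288993 0.56914452] [0.56460883 0.57417947]
centre at y=.16, slope [0.01316835 0.553339  ]
ptr 96 [0.59232068 0.16137508 0.05001027] [[0.58106688 0.15170635]
 [0.60174257 0.1697106 ]] ((591.5220947265625, 160.65708923339844), (18.521018981933594, 22.435810089111328), 88.35900115966797)Traceback (most recent call last):
  File "<stdin>", line 12, in <module>
  File "h.py", line 13, in go
    print("t",s["time"],"pos",s["tool_pos"].round(4),"yaw",np.degrees(np.arctan2(*Rc.as_matrix()[1::-1,0])).round(2),"F",s["force"].round(1),"T",s["wrist_torque"].round(2),"w",s["gripper_width"].round(4),"q7",s["joint_positions"][6].round(2))
                                                                                                                                                                                ^^^^^^^^^^^^^^^^^^^^^^^^
AttributeError: 'float' object has no attribute 'round'
```

```bash
sed -i 's/s\["gripper_width"\].round(4)/round(s["gripper_width"],4)/' h.py
python3 - <<'E'
from h import *
go(.4365,-.1737,.150,11); go(.4365,-.1737,.042,11)
E
```

```text
t 0.1 pos [ 0.1752 -0.5474  0.2309] yaw 17.75 F [-0.1  0.1  0.4] T [ 0.01  0.01 -0.  ] w 0.0852 q7 -0.08
shift [ 0.3628 -0.2762  0.0811] turn [-9.000e-04  1.000e-04  1.178e-01]
t 0.1 pos [ 0.1752 -0.5474  0.2309] yaw 17.75 F [-0.1  0.1  0.4] T [ 0.01  0.01 -0.  ] w 0.0852 q7 -0.08
shift [ 0.3628 -0.2761  0.1891] turn [-9.000e-04  1.000e-04  1.178e-01]
```

Emit:
jog_arm --series "0 0.047 -0.036 0.01 0 0 0.015; 0 0.095 -0.072 0.02 0 0 0.03; 0 0.143 -0.108 0.03 0 0 0.045; 0 0.190 -0.145 0.04 0 0 0.06; 0 0.238 -0.181 0.05 0 0 0.075; 0 0.286 -0.217 0.06 0 0 0.09; 0 0.333 -0.253 0.07 0 0 0.11; 0 0.3628 -0.2762 0.0811 0 0 0.1178"

```text
time: 1.1
tool_pos: [0.4379, -0.1714, 0.1497]
tcp_rot: [0.995, 0.097, 0.0, -0.0]
force: [-0.3, -1.4, 1.1]
gripper_width: 0.0854
finger_force: 0.0
```

Run:
```python
from h import *
go(.4365,-.1737,.042,11)
```

```text
t 1.1 pos [ 0.4379 -0.1714  0.1497] yaw 11.1 F [-0.3 -1.4  1.1] T [-0.02 -0.03  0.02] w 0.0854 q7 -0.93
shift [-0.0018  0.0021  0.1077] turn [-0.0005 -0.0001  0.0018]
```

Emit:
jog_arm --series "0 0 0 0.03 0 0 0; 0 0 0 0.065 0 0 0; 0 0 0 0.09 0 0 0; 0 0 0 0.108 0 0 0; 0 0 0 0.108 0 0 0; 0 0 0 0.108 0 0 0"

```text
time: 1.85
tool_pos: [0.4368, -0.174, 0.0428]
tcp_rot: [0.995, 0.096, 0.0, 0.0]
force: [0.2, 0.3, 0.3]
gripper_width: 0.0854
finger_force: 0.0
```

Run:
```python
from h import *
go(.4365,-.1737,.042,11)
```

```text
t 1.85 pos [ 0.4368 -0.174   0.0428] yaw 11.0 F [0.2 0.3 0.3] T [-0.03  0.04 -0.04] w 0.0854 q7 -0.91
shift [-0.0002 -0.0004  0.0008] turn [ 0.0002 -0.0004 -0.    ]
```

Good. Close gently in place.

Emit:
jog_arm --series "0.5 0 0 0 0 0 0; 0.7 0 0 0 0 0 0; 0.8 0 0 0 0 0 0; 1 0 0 0 0 0 0; 1 0 0 0 0 0 0; 1 0 0 0 0 0 0; 1 0 0 0 0 0 0; 1 0 0 0 0 0 0"

```text
time: 2.85
tool_pos: [0.4366, -0.1739, 0.0423]
tcp_rot: [0.995, 0.096, 0.0, -0.0]
force: [-0.7, 0.7, 5.7]
gripper_width: 0.0133
finger_force: 58.4
```

Run:
```python
from h import *
go(.5533,.161,.130,89.3)
```

```text
t 2.85 pos [ 0.4366 -0.1739  0.0423] yaw 11.0 F [-0.7  0.7  5.7] T [ 0.3   0.1  -0.02] w 0.0133 q7 -0.91
shift [ 0.1784 -0.3065 -0.0876] turn [-0.0000e+00 -2.0000e-04 -1.3666e+00]
```

Emit:
jog_arm --series "1 0 0 -0.02 0 0 0; 1 0 0 -0.06 0 0 0; 1 0.02 -0.04 -0.088 0 0 -0.17; 1 0.05 -0.09 -0.088 0 0 -0.34; 1 0.08 -0.135 -0.088 0 0 -0.51; 1 0.105 -0.18 -0.088 0 0 -0.68; 1 0.13 -0.225 -0.088 0 0 -0.85; 1 0.155 -0.265 -0.088 0 0 -1.02"

```text
time: 3.85
tool_pos: [0.5383, 0.1176, 0.1301]
tcp_rot: [0.82, 0.572, -0.0, -0.0]
force: [0.5, -0.9, -1.2]
gripper_width: 0.0135
finger_force: 59.0
```

Run:
```python
from h import *
go(.5533,.161,.130,89.3)
```

```text
t 3.85 pos [0.5383 0.1176 0.1301] yaw 69.79 F [ 0.5 -0.9 -1.2] T [-0.06 -0.03 -0.03] w 0.0135 q7 -0.72
shift [ 0.0459 -0.001   0.0001] turn [-3.000e-04  2.000e-04 -3.405e-01]
```

Emit:
jog_arm --series "1 0.022 -0.001 0 0 0 -0.17; 1 0.046 -0.001 0 0 0 -0.341; 1 0.046 -0.001 0 0 0 -0.341; 1 0.046 -0.001 0 0 0 -0.341"

```text
time: 4.35
tool_pos: [0.5532, 0.1584, 0.13]
tcp_rot: [0.714, 0.7, -0.0, 0.0]
force: [0.0, -0.1, -2.0]
gripper_width: 0.013
finger_force: 59.0
```

Run:
```python
from h import *
go(.5533,.161,.130,89.3)
import pickle
for n in("top","side"):
    c=env.capture(n); pickle.dump(c,open(n+"1.pkl","wb"))
a=c["color"][150:330,130:280]; cv2.imwrite("pics/s1.png",cv2.convertScaleAbs(cv2.resize(a,None,fx=3.3,fy=3.3,interpolation=cv2.INTER_CUBIC),alpha=1.5))
K=cloud(c); m=(c["z_map"]>0)&(abs(K[...,0]-.553)<.03)&(abs(K[...,1]-.161)<.03)
for lo,hi in((.084,.1),(.112,.122)):
    P=K[m&(K[...,2]>lo)&(K[...,2]<hi)]; print(lo,len(P),P.min(0).round(4),P.max(0).round(4), np.percentile(P[:,:2],[3,97],axis=0).round(4))
```

```text
t 4.35 pos [0.5532 0.1584 0.13  ] yaw 88.85 F [ 0.  -0.1 -2. ] T [0.03 0.07 0.04] w 0.013 q7 -0.53
shift [0.0026 0.0001 0.    ] turn [-0.0006  0.0006 -0.0079]
0.084 143 [0.543  0.1447 0.0866] [0.5635 0.1766 0.0996] [[0.5434 0.1469]
 [0.5626 0.176 ]]
0.112 99 [0.5384 0.1502 0.1135] [0.5677 0.1748 0.1219] [[0.5388 0.1523]
 [0.5651 0.1733]]
```

View pics/s1.png

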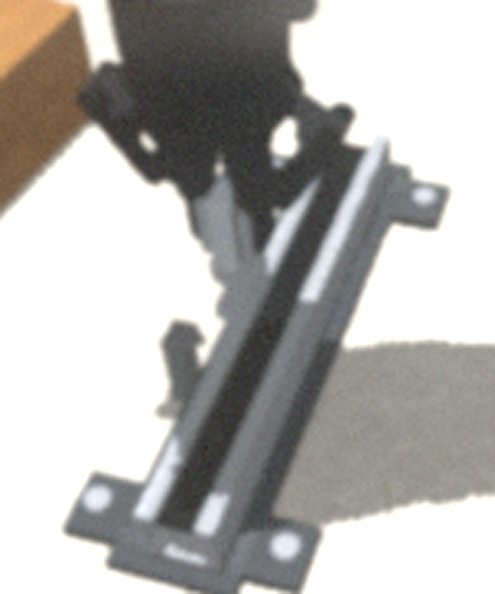

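Emit:
jog_arm --series "1 0.0026 0 0.02 0 0 -0.008; 1 0.0026 0 0.036 0 0 -0.008; 1 0.0026 0 0.036 0 0 -0.008"

```text
time: 4.82
tool_pos: [0.553, 0.1613, 0.0933]
tcp_rot: [0.711, 0.703, -0.001, -0.0]
force: [0.6, -0.3, -1.5]
gripper_width: 0.0135
finger_force: 58.9
```

Run:
```python
from h import *
go(.5533,.161,.094,89.3)
```

```text
t 4.825 pos [0.553  0.1613 0.0933] yaw 89.39 F [ 0.6 -0.3 -1.5] T [-0.06  0.03 -0.04] w 0.0135 q7 -0.54
shift [-0.0003  0.0003 -0.0007] turn [-0.0018  0.0007  0.0017]
```

Emit:
jog_arm --series "1 0 0 0.002 0 0 0; 1 0 0 0.004 0 0 0; 1 0 0 0.005 0 0 0; 1 0 0 0.005 0 0 0"

```text
time: 5.32
tool_pos: [0.5535, 0.1618, 0.0893]
tcp_rot: [0.711, 0.704, 0.0, -0.0]
force: [-1.2, -0.4, -1.7]
gripper_width: 0.0133
finger_force: 58.9
```

Emit:
jog_arm --series "1 0 0 0.001 0 0 0; 1 0 0 0.002 0 0 0; 1 0 0 0.003 0 0 0; 1 0 0 0.003 0 0 0"

```text
time: 5.82
tool_pos: [0.5535, 0.1618, 0.0861]
tcp_rot: [0.711, 0.704, -0.0, -0.0]
force: [0.3, -0.1, -1.6]
gripper_width: 0.0133
finger_force: 58.9
```

Emit:
jog_arm --series "1 0 0 0.001 0 0 0; 1 0 0 0.002 0 0 0; 1 0 0 0.002 0 0 0"

```text
time: 6.2
tool_pos: [0.5535, 0.1618, 0.0842]
tcp_rot: [0.711, 0.704, -0.0, -0.0]
force: [-0.0, 0.5, -1.9]
gripper_width: 0.0132
finger_force: 58.9
```

Emit:
jog_arm --series "1 0 0 0.001 0 0 0; 1 0 0 0.002 0 0 0; 1 0 0 0.002 0 0 0"

```text
time: 6.58
tool_pos: [0.5535, 0.1618, 0.0822]
tcp_rot: [0.711, 0.704, -0.0, -0.0]
force: [0.5, -0.4, -1.9]
gripper_width: 0.0135
finger_force: 58.9
```

Emit:
jog_arm --series "1 0 0 0.001 0 0 0; 1 0 0 0.002 0 0 0; 1 0 0 0.002 0 0 0"

```text
time: 6.95
tool_pos: [0.5534, 0.1618, 0.0801]
tcp_rot: [0.711, 0.704, -0.0, -0.0]
force: [0.0, -0.6, -2.3]
gripper_width: 0.0133
finger_force: 58.9
```

Emit:
jog_arm --series "1 0 0 0.001 0 0 0; 1 0 0 0.002 0 0 0; 1 0 0 0.003 0 0 0; 1 0 0 0.003 0 0 0"

```text
time: 7.45
tool_pos: [0.5534, 0.1618, 0.0771]
tcp_rot: [0.711, 0.704, -0.0, -0.0]
force: [0.6, -0.6, -2.1]
gripper_width: 0.0132
finger_force: 58.9
```

Emit:
jog_arm --series "1 0 0 0.001 0 0 0; 1 0 0 0.002 0 0 0; 1 0 0 0.003 0 0 0; 1 0 0 0.003 0 0 0"

```text
time: 7.95
tool_pos: [0.5535, 0.1618, 0.0743]
tcp_rot: [0.711, 0.704, 0.0, -0.0]
force: [-0.6, 0.2, 1.5]
gripper_width: 0.0133
finger_force: 59.5
```

Emit:
jog_arm --series "1 0 0 0.001 0 0 0; 1 0 0 0.002 0 0 0; 1 0 0 0.002 0 0 0"

```text
time: 8.32
tool_pos: [0.5535, 0.1618, 0.0722]
tcp_rot: [0.711, 0.704, 0.0, -0.0]
force: [-1.2, -0.3, 3.6]
gripper_width: 0.0134
finger_force: 59.6
```

Emit:
jog_arm --series "1 0 0 0.001 0 0 0; 1 0 0 0.002 0 0 0; 1 0 0 0.002 0 0 0; 1 0 0 0.002 0 0 0"

```text
time: 8.82
tool_pos: [0.5535, 0.1618, 0.0703]
tcp_rot: [0.711, 0.704, 0.0, -0.0]
force: [-0.2, -0.2, 4.7]
gripper_width: 0.0134
finger_force: 59.8
```

Emit:
jog_arm --series "1 0 0 0.0008 0 0 0; 1 0 0 0.0015 0 0 0; 1 0 0 0.0015 0 0 0; 1 0 0 0.0015 0 0 0"

```text
time: 9.32
tool_pos: [0.5535, 0.1618, 0.0688]
tcp_rot: [0.711, 0.704, 0.0, -0.0]
force: [-1.1, -0.4, 5.4]
gripper_width: 0.0132
finger_force: 60.0
```

Emit:
jog_arm --series "1 0 0 0.0005 0 0 0; 1 0 0 0.0008 0 0 0; 1 0 0 0.0008 0 0 0; 1 0 0 0.0008 0 0 0"

```text
time: 9.82
tool_pos: [0.5535, 0.1618, 0.068]
tcp_rot: [0.711, 0.704, 0.0, -0.0]
force: [-1.4, 0.1, 5.5]
gripper_width: 0.0136
finger_force: 60.1
```

Emit:
jog_arm --series "1 0 0 0 0 0 0.06; 1 0 0 0 0 0 0.12; 1 0 0 0 0 0 0.18; 1 0 0 0 0 0 0.18"

```text
time: 10.32
tool_pos: [0.5537, 0.1618, 0.068]
tcp_rot: [0.771, 0.637, 0.0, 0.0]
force: [-1.0, 0.6, 6.9]
gripper_width: 0.0133
finger_force: 60.1
```

Run:
```python
from h import *
go(.5533,.161,.068,-.7)
```

```text
t 10.325 pos [0.5537 0.1618 0.068 ] yaw 79.07 F [-1.   0.6  6.9] T [-0.12  0.05 -0.04] w 0.0133 q7 -0.67
shift [-0.0008 -0.0002  0.    ] turn [ 3.0000e-04 -5.0000e-04  1.3922e+00]
```

Emit:
jog_arm --series "1 0 0 0 0 0 0.1; 1 0 0 0 0 0 0.2; 1 0 0 0 0 0 0.3; 1 0 0 0 0 0 0.4; 1 0 0 0 0 0 0.5; 1 0 0 0 0 0 0.5"

```text
time: 11.08
tool_pos: [0.5537, 0.1618, 0.068]
tcp_rot: [0.905, 0.426, 0.0, 0.0]
force: [0.2, 0.8, 6.0]
gripper_width: 0.0134
finger_force: 60.1
```

Emit:
jog_arm --series "1 0 0 0 0 0 0.1; 1 0 0 0 0 0 0.2; 1 0 0 0 0 0 0.3; 1 0 0 0 0 0 0.4; 1 0 0 0 0 0 0.5; 1 0 0 0 0 0 0.6; 1 0 0 0 0 0 0.6"

```text
time: 11.95
tool_pos: [0.5537, 0.1618, 0.068]
tcp_rot: [0.99, 0.139, 0.0, 0.0]
force: [0.9, -0.5, 6.3]
gripper_width: 0.0133
finger_force: 60.2
```

Run:
```python
from h import *
go(.5533,.161,.068,-.7)
```

```text
t 11.95 pos [0.5537 0.1618 0.068 ] yaw 16.01 F [ 0.9 -0.5  6.3] T [-0.01  0.04 -0.04] w 0.0133 q7 -1.4
shift [-0.0006  0.0007  0.    ] turn [ 1.000e-04 -6.000e-04  2.916e-01]
```

Emit:
jog_arm --series "1 0 0 0 0 0 0.1; 1 0 0 0 0 0 0.2; 1 0 0 0 0 0 0.27; 1 0 0 0 0 0 0.29; 1 0 0 0 0 0 0.29; 1 0 0 0 0 0 0.29"

```text
time: 12.7
tool_pos: [0.5537, 0.1618, 0.0681]
tcp_rot: [1.0, -0.005, 0.0, -0.0]
force: [0.6, 0.3, 6.3]
gripper_width: 0.0136
finger_force: 60.1
```

Run:
```python
from h import *
go(.5533,.161,.068,-.7)
```

```text
t 12.7 pos [0.5537 0.1618 0.0681] yaw -0.52 F [0.6 0.3 6.3] T [ 0.09  0.07 -0.03] w 0.0136 q7 -1.59
shift [-0.0004  0.0008  0.0001] turn [-0.0002 -0.0006  0.0032]
```

Emit:
jog_arm --series "1 0 0 -0.0005 0 0 0; 1 0 0 -0.001 0 0 0; 1 0 0 -0.0015 0 0 0; 1 0 0 -0.0015 0 0 0"

```text
time: 13.2
tool_pos: [0.5536, 0.1618, 0.0693]
tcp_rot: [1.0, -0.005, 0.0, -0.0]
force: [0.6, 0.6, 1.9]
gripper_width: 0.0136
finger_force: 59.2
```

Emit:
jog_arm --series "0.95 0 0 0 0 0 0; 0.8 0 0 0 0 0 0; 0.6 0 0 0 0 0 0; 0.3 0 0 0 0 0 0; 0 0 0 0 0 0 0; 0 0 0 0 0 0 0; 0 0 0 0 0 0 0"

```text
time: 14.08
tool_pos: [0.5534, 0.1618, 0.0694]
tcp_rot: [1.0, -0.005, -0.0, -0.0]
force: [0.4, -0.1, -0.9]
gripper_width: 0.0852
finger_force: 0.0
```

Emit:
jog_arm --series "0 0 0 -0.01 0 0 0; 0 0 0 -0.04 0 0 0; 0 0 0 -0.08 0 0 0; 0 0 0 -0.12 0 0 0; 0 -0.05 0 -0.16 0 0 0; 0 -0.1 0 -0.16 0 0 0; 0 -0.1 0 -0.16 0 0 0"

```text
time: 14.95
tool_pos: [0.4507, 0.163, 0.2307]
tcp_rot: [1.0, -0.004, -0.0, -0.001]
force: [0.8, -0.6, 0.2]
gripper_width: 0.0854
finger_force: 0.0
```

Run:
```python
from h import *
go(.5533,.161,.2,-.7)
o=[]
for n in("top","side"):
    c=env.capture(n); K=cloud(c); m=(c["z_map"]>0)&(abs(K[...,0]-.553)<.04)&(abs(K[...,1]-.161)<.04)&(K[...,2]>.098)&(K[...,2]<.13)
    P=K[m]; print(n,len(P),P.mean(0).round(4),cv2.minAreaRect((P[:,:2]*1000).astype(np.float32)) if len(P)>4 else "")
    a=c["color"][130:230,100:250] if n=="top" else c["color"][190:330,130:270]
    o.append(cv2.resize(cv2.convertScaleAbs(a,alpha=1.5),None,fx=400/a.shape[1],fy=400/a.shape[1],interpolation=cv2.INTER_CUBIC))
h=400; o=[cv2.copyMakeBorder(x,0,h-x.shape[0],0,0,cv2.BORDER_CONSTANT) for x in o]; cv2.imwrite("pics/f.png",np.hstack(o))
```

```text
t 14.95 pos [0.4507 0.163  0.2307] yaw -0.45 F [ 0.8 -0.6  0.2] T [ 0.02 -0.07 -0.02] w 0.0854 q7 -1.69
shift [0.1026 0.0012 0.0306] turn [-0.0012  0.0009  0.0044]
top 140 [0.5522 0.1611 0.1099] ((552.9107055664062, 162.1026611328125), (14.793252944946289, 29.747432708740234), 88.25839233398438)
side 192 [0.5518 0.1651 0.1072] ((552.4259033203125, 162.85057067871094), (15.330677032470703, 30.19916343688965), 85.47721099853516)
```

View pics/f.png

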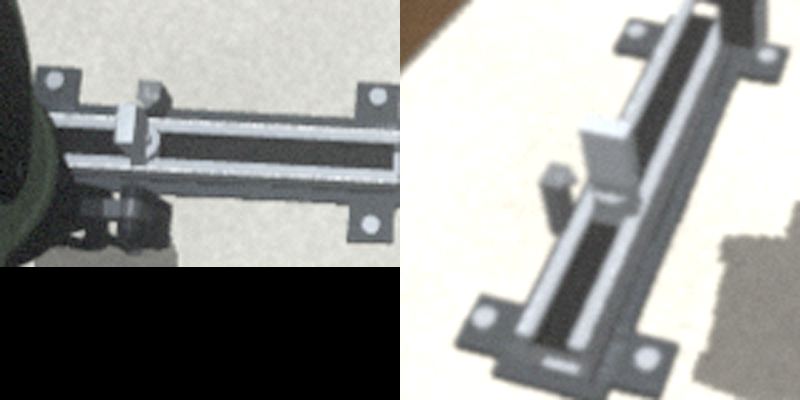

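The pictures show the stop upright in the slot beside the pointer (tab at about (128,125) in the left crop). Its tab lies square across the slot, its top is at about 110 mm, and the gripper is clear.

```bash
python3 -c "
from workcell import env
print(env.job_done())"
```

```text
the job is handed in; nothing more can be done
None
```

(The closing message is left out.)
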